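# Walk a seized clamp crosshead back along its guide rods

## Robot

A 6-joint arm with a two-finger parallel gripper is mounted at the origin on a cart in front of the work surface, level with it; the furniture and walls round the work are solid. World frame = base frame: x ahead of the robot, y to its left, z up, the work surface at z = 0. Lengths are in m, angles in rad, forces in N, time in s.
With the tool pointing down it reaches from about 0.225 to 0.875 m from the base axis. Payload 3.4 kg.
Tool frame: the origin (TCP) lies midway between the tips of the shut fingers; the grasp point (between the pads) lies 19 mm behind it; z points along the fingers, y is the line along which they close (so a half turn about z gives the same grasp; the last joint's range is limited). The gripper opens to 85 mm and grips with 20 to 120 N. Pads are 22 mm wide; open, the fingers measure 114 mm over their backs; the gripper's body (76 mm by 85 mm) begins 54 mm behind the grasp point. The pads swing forward as they close: fully open they stand 13 mm farther back than shut.
Start: joints at [-1.408, 0.276, 1.505, -0, 1.361, -0.121], TCP at [0.161, -0.552, 0.231] pointing down, gripper open.
Joint ranges: [-2.89, 2.89], [-0.75, 2.08], [0.22, 2.7], [-1.18, 4.32], [0.11, 2.71], [-2.7, 2.7]. Speed limits (rad/s): [2.57, 2.57, 3.14, 3.14, 3.14, 3.14].

## Interface

Orientations are given as a unit quaternion [w, x, y, z].
In Python, from rig import * gives the robot as it stands.
- The arm moves only by the tool apply_moves, never from a script. Its argument "steps" is one flat list of numbers, 4 for each row, row after row: the shift along the world's x, y, z in cm, then the turn about the world's z in degrees. A call has 1 to 8 rows; each row is the pose to reach, as a shift and turn from the pose commanded when the call began; what a row does not reach only later rows make up. A row lasts 1/12 s, in which the tool goes at most 41.7 mm and 7.16 degrees, less where a joint would pass 70% of its speed; a pose out of reach is approached as far as the arm can. A call with a gripper value outside its range is refused whole. "jaw" is the closure in counts, from 0 (fully open) to 255 (shut), set as the call begins (left out, the last holds). The fingers move at their own pace and stop on an object; "newtons" is the grip in N (left out, the last holds). Time passes only in rows, so rows that repeat a pose let the fingers close. It gives the time, the measured TCP pose, the force, the opening and the grip force at its end, in the units of the state.
- get_state(): the state, without advancing time (a new reading comes with each control period).
- get_image(name): name is "scene" or "top"; returns the picture (400x640x3 uint8, red, green, blue); there is no depth.
- calibration(name): a dict with "fx", "fy", "cx", "cy" (pixels), "xyz" and "rotation" of the camera in the world. Camera axes: x right, y up, looking along -z (the intrinsics and any distortion apply to the point x, -y, -z); pixel columns grow to the right and rows downward; lengths in m; the calibration is good to about 2 mm. A picture is of the moment at which its call begins. calibration takes no time and is no camera call.
- sign_off(): hands the job in; it is judged then, once.
The state is a dict: "clock": time; "qpos": joint angles; "qd": joint speeds; "effort": joint torques, N m; "position": TCP position; "ee_rot": TCP orientation; "contact_force": force on the tool from outside, world axes, zero at the start; "moment": the same for the moment, N m; "width": finger opening in m; "gripper_force": force on a finger pad.
Only numpy, scipy, OpenCV 4.12 (cv2) and the standard library are available. Lean on these libraries where they do the work, as an engineer would, in place of code of your own. Each camera call takes 0.05 s, during which the arm holds its last target. There are 200 camera calls.

## Task

The steel crosshead of the leak-test clamp has seized on its two guide rods. Take the nylon-faced mallet and walk the crosshead away from the test head with light mallet taps on its left and right ends in turn, until both ends are fully back against their stop collars; keep every push on the clamp under 18 N and do not push the crosshead with the hand. Then lay the mallet back down flat on the desk, leaving the small things lying about where they are.

Things in the scene. Friction and masses are not known exactly. Their poses are not given: they have to be found in the camera images.
- clamp: leak-test clamp, screwed down; grey base plate 200 x 136 x 10 mm, test head at the near side, two 10 mm guide rods 28 mm above the desk, rear plate 62 high, backed-off screw behind. Origin: on the desk under the closed crosshead's middle; x along the rods in the opening direction (roughly away from the robot), y left along the crosshead, z up. At -x of the crosshead all is lower than 43 mm.
- crosshead: upright steel bar, 22 mm thick (x), 156 long (y), top 84 mm above the desk, across both rods (32 mm left and right of its middle). Origin and axes are the clamp's when closed and square. It leans at most 0.047 rad: once one end is 3 mm ahead it jams until the other end is tapped. Shoving past the jam, or pushing the middle, takes about 26 N.
- bush_left (a joint): how far the crosshead's left (+y) end has come back along its rod, m: 0 closed, 0.016 against the stop collar; starts at 0 to 1.5 mm. About 13 N of friction holds it, and it stays where it is left.
- bush_right (a joint): the same for the right (-y) end: 0 closed, 0.016 against the stop collar; starts at 0 to 1.5 mm, about 13 N of friction
- strike_left (a point): point to tap on the left end: on the flat near (-x) face of the crosshead, 62 mm left of its middle, 30 mm outside the rod, 64 mm above the desk. Flat face round it 32 mm wide, from 42 to 84 mm high. Tap towards the clamp's +x; about 9 N here moves this end.
- strike_right (a point): the same on the right end, 62 mm right of the middle
- mallet: small two-faced mallet lying flat, about 0.24 kg; head 84 mm long with white nylon faces 34 mm across, wooden handle to 145 mm from the head's axis. Origin: on the desk under the middle of the head. x along the head (both faces alike), y along the handle from head to butt, z up. Handle 18 mm wide, 20 deep, flat-sided from 20 to 94 mm along it; butt 34 mm across.
- mallet_head (a point): middle of the mallet's head, on its axis, 17 mm above the desk when lying; each face is 42 mm from here along the mallet's x
- mallet_grip (a point): point on the handle's axis 55 mm from the head's axis, 17 mm above the desk when lying; a good place to grip across the handle
- hex_key1: L-shaped hex key, 29 x 87 x 4 mm, lying near the desk edge before the clamp; origin at its middle, underside; leave it alone
- spanner_b: small open spanner, 21 x 122 x 6 mm, lying right of the clamp's front; origin at its middle, underside; leave it alone
- fitting_c: brass ring fitting, 28 mm across, 20 high, standing behind and left of the mallet; origin at the middle of its underside; leave it alone
- thread_tape: roll of thread tape on a blue spool, 54 mm across, 15 high, behind and left of the mallet; origin at the middle of its underside; leave it alone
Mind the look-alikes: they are no part of the job. What is shaped like the mallet but turquoise is not meant.

How it is judged:
On the way, in this order (a step that is already met when the one before it is completed fails the run):
1. the mallet is lifted off the desk (height (world z) of mallet_head above 0.035 m), for 0.2 s.
2. both ends of the crosshead are back against their stop collars, while the mallet is still in hand (value of joint each of bush_left, bush_right above 0.0145 m and height (world z) of mallet_head above 0.03 m), for 0.1 s.
At the end, for the whole second after the job is handed in: both ends of the crosshead within 1.5 mm of their stop collars (joints above 14.5 mm); the mallet lying flat on the desk top, at rest, released and not touching the clamp (value of joint each of bush_left, bush_right above 0.0145 m and height (world z) of mallet_head between 0.01 and 0.021 m and height (world z) of mallet_grip below 0.024 m and linear speed of mallet below 0.02 m/s and contact force between mallet and clamp below 0.2 N).
It fails at once if more than 18 N between the clamp (crosshead included) and anything (contact force between clamp and anything else above 18 N).
It fails at once if the crosshead is pushed with the gripper or arm (contact force between crosshead and the fingers above 2 N or contact force between crosshead and the arm above 2 N).
It fails at once if a bystander is moved more than 20 mm (distance of any of hex_key1, spanner_b, fitting_c, thread_tape from where it was at the start of the episode above 0.02 m).
It also fails if it takes over 58 s, if anything falls off the work surface, if the arm or the gripper's body presses on something with over 40 N, if the wrist force passes 120 N, or if a joint passes its speed limit or range.

## Working session

There is one attempt and no reset: what is moved stays moved. The work goes in short steps, Python scripts to look and compute and a tool call to move; the robot and the scene stay as the last step left them, time stands still between calls to the robot, and variables do not carry over. Pictures are saved under pics/ and viewed, at most 10 in all, crops included, and the job is handed in when it is done.

Besides the shell and the picture viewer there is one more tool, called after ">>>" as name(argument=value, ...) on one line, values as JSON. apply_moves: Moves the arm, as the interface text tells. Its arguments: {"type":"object","properties":{"steps":{"type":"array","items":{"type":"number"}},"jaw":{"type":"number"},"newtons":{"type":"number"}},"required":["steps"]}

```bash
mkdir -p pics; ls
python3 - <<'E'
from rig import *
import cv2
for n in("scene","top"):
    cv2.imwrite(f"pics/{n}0.png",cv2.cvtColor(get_image(n),cv2.COLOR_RGB2BGR)); print(n,calibration(n))
print(get_state())
E
```

```text
pics
scene {'fx': 488.6708518292824, 'fy': 488.6708518292824, 'cx': 319.5533690335448, 'cy': 191.9852154640601, 'xyz': array([0.14176302, 1.07242442, 1.33780669]), 'rotation': array([-0.22662636, -0.0820634 ,  0.33437609,  0.91109753])}
top {'fx': 412.9213438188883, 'fy': 412.9213438188883, 'cx': 323.2855989673544, 'cy': 197.76971503191885, 'xyz': array([0.39113028, 0.12541972, 1.22158796]), 'rotation': array([-0.68925839, -0.07760426,  0.08103885,  0.71577451])}
{'clock': 0.1, 'qpos': array([-1.40801650e+00,  2.76548449e-01,  1.50602800e+00, -7.32159129e-07,
        1.36071149e+00, -1.20996954e-01]), 'qd': array([-0.00149466, -0.00131014, -0.00529989, -0.00065425, -0.00051066,
        0.00162578]), 'effort': array([ 1.36210030e-03, -4.17699802e+01, -2.46404904e+01, -1.47180108e-04,
        5.77010738e-03, -1.39098614e-05]), 'position': array([ 0.16090771, -0.55152298,  0.23050815]), 'ee_rot': array([-8.47447195e-04,  9.89950352e-01,  1.41412806e-01, -1.80650109e-05]), 'contact_force': array([ 0.63567204, -0.29484087,  0.31818909]), 'moment': array([-0.00804855,  0.0654447 , -0.05205975]), 'gripper_force': 0.0, 'width': 0.08510881378088861}
```

View pics/top0.png

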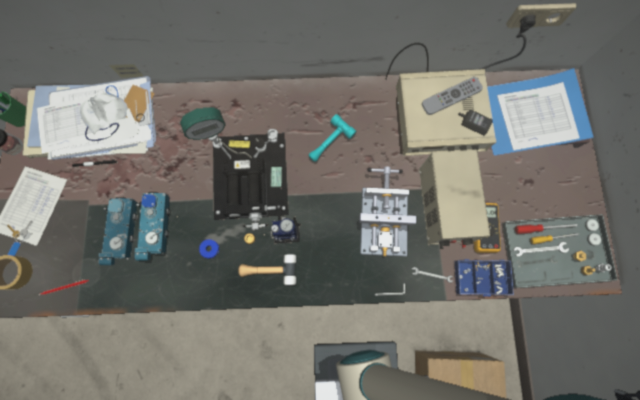

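View pics/scene0.png

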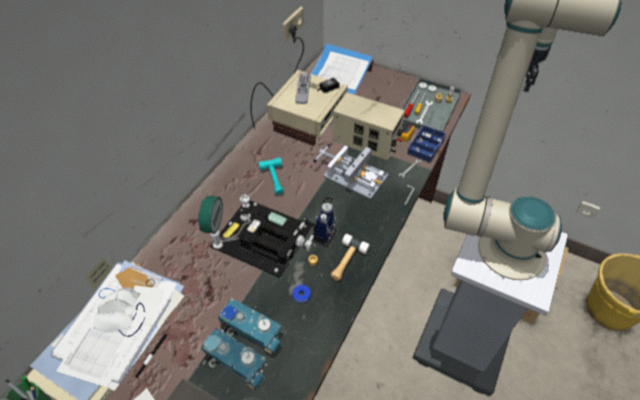

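The objects that could be the mallet are the wooden-handled one with white faces at top (290,269) and the turquoise one at (335,135). I choose the wooden one. Next is a close crop of it and the clamp.

```bash
cat > h.py <<'E'
import numpy as np
from scipy.spatial.transform import Rotation as R
def cam(c):
    w,x,y,z=c['rotation']; return R.from_quat([x,y,z,w]).as_matrix(),np.array(c['xyz'])
def unproj(c,u,v,z):
    M,p=cam(c); d=M@np.array([(u-c['cx'])/c['fx'],-(v-c['cy'])/c['fy'],-1]); return p+d*(z-p[2])/d[2]
def proj(c,P):
    M,p=cam(c); q=M.T@(np.asarray(P)-p); return c['cx']+c['fx']*q[0]/-q[2], c['cy']-c['fy']*q[1]/-q[2]
E
python3 - <<'E'
import cv2
a=cv2.imread("pics/top0.png")[178:308,228:428]
cv2.imwrite("pics/crop1.png",cv2.resize(a,None,fx=4,fy=4,interpolation=cv2.INTER_CUBIC))
E
```

```text
(no output)
```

View pics/crop1.png

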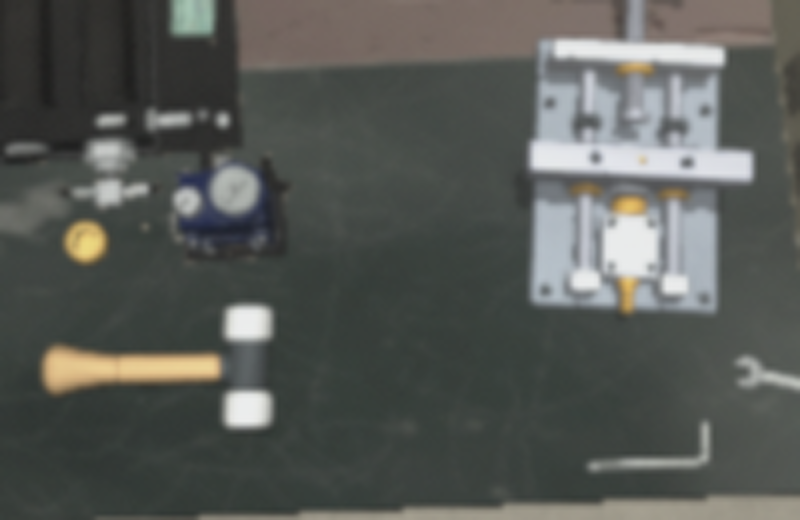

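The crop shows the wooden mallet: head centre at crop (248,367), i.e. px (290,269.6), and butt at crop (48,370). The crosshead's top face has its left end at crop (530,158) and its right end at (752,167).

Run:
```python
from rig import *
from h import *
c=calibration("top")
f=lambda a,b,z: np.round(unproj(c,228+(a+.5)/4-.5,178+(b+.5)/4-.5,z),4)[:2]
h=f(248,367,.017);b=f(50,370,.017);n=f(215,367,.017)
F1=f(248,305,.017);F2=f(248,429,.017)
print("head",h,"butt",b,"neck",n,"faces",F1,F2,np.linalg.norm(F1-F2),"L",np.linalg.norm(b-h))
print("yaw handle",np.degrees(np.arctan2(*(b-h)[::-1]))-90,"yaw head",np.degrees(np.arctan2(*(F1-F2)[::-1])))
L=f(530,158,.084);Rr=f(752,167,.084)
print("cross",L,Rr,np.linalg.norm(L-Rr),(L+Rr)/2,"yaw",np.degrees(np.arctan2(*(L-Rr)[::-1]))-90)
BL=f(531,304,.01);BR=f(716,311,.01);TL=f(538,40,.01);TR=f(718,60,.01)
print("base",BL,BR,np.linalg.norm(BL-BR),"yaw",np.degrees(np.arctan2(*(BL-BR)[::-1]))-90, (BL+BR)/2)
r1=f(588,70,.033);r2=f(585,270,.033);r3=f(676,75,.033);r4=f(674,275,.033)
print("rodyaw",[np.degrees(np.arctan2(*(a-b)[::-1])) for a,b in((r1,r2),(r3,r4))],(r1+r2)/2,(r3+r4)/2)
print("fit",f(86,242,.02),"key",f(588,466,0),f(707,425,0),"spanner",f(740,372,0))
```

```text
head [0.4588 0.2191] butt [0.4621 0.3614] neck [0.4597 0.2428] faces [0.5032 0.2182] [0.4152 0.2199] 0.08801641892283504 L 0.14233825908728828
yaw handle -1.3284763773787347 yaw head -1.1067126275918362
cross [0.5918 0.014 ] [ 0.5796 -0.1405] 0.1549809343112888 [ 0.5857  -0.06325] yaw -4.514958323589767
base [0.4968 0.0123] [ 0.4866 -0.1222] 0.13488621130419523 yaw -4.336806259798848 [ 0.4917  -0.05495]
rodyaw [np.float64(-4.573921259900859), np.float64(-5.0049872705128875)] [ 0.59135 -0.0317 ] [ 0.58525 -0.09595]
fit [0.5531 0.3352] key [ 0.3802 -0.023 ] [ 0.4058 -0.111 ] spanner [ 0.4426 -0.1381]
```

>>> apply_moves(steps=[29.9, 82.5, 0, 72.5, 29.9, 82.5, 0, 72.5, 29.9, 82.5, 0, 72.5, 29.9, 82.5, 0, 72.5, 29.9, 82.5, 0, 72.5, 29.9, 82.5, 0, 72.5, 29.9, 82.5, 0, 72.5, 29.9, 82.5, 0, 72.5], jaw=90, newtons=110)

```text
clock: 0.77
position: [0.2745, -0.2365, 0.2311]
ee_rot: [-0.0, 0.799, 0.601, 0.0]
contact_force: [2.2, -0.3, -0.3]
width: 0.0553
gripper_force: 0.0
```

>>> apply_moves(steps=[18.5, 51.2, -10, 15, 18.5, 51.2, -10, 15, 18.5, 51.2, -10, 15, 18.5, 51.2, -10, 15, 18.5, 51.2, -10, 15, 18.5, 51.2, -10, 15, 18.5, 51.2, -10, 15, 18.5, 51.2, -10, 15])

```text
clock: 1.43
position: [0.3858, 0.0719, 0.1707]
ee_rot: [0.0, 0.716, 0.698, 0.0]
contact_force: [0.7, -1.3, 0.1]
width: 0.0552
gripper_force: 0.0
```

>>> apply_moves(steps=[7.3, 20.3, -4, 0, 7.3, 20.3, -4, 0, 7.3, 20.3, -4, 0, 7.3, 20.3, -4, 0, 7.3, 20.3, -4, 0, 7.3, 20.3, -4, 0, 7.3, 20.3, -4, 0])

```text
clock: 2.02
position: [0.4594, 0.2753, 0.1298]
ee_rot: [-0.0, 0.715, 0.699, -0.0]
contact_force: [-0.0, -0.5, 0.5]
width: 0.0554
gripper_force: 0.0
```

Run:
```python
from rig import *
import cv2
s=get_state();print(s['position'],s['ee_rot'],s['qpos'])
a=cv2.cvtColor(get_image("top"),cv2.COLOR_RGB2BGR)[200:300,220:320]
b=cv2.cvtColor(get_image("scene"),cv2.COLOR_RGB2BGR)[180:280,290:390]
cv2.imwrite("pics/g1.png",cv2.resize(np.hstack([a,b]) if 0 else cv2.hconcat([a,b]),None,fx=4,fy=4,interpolation=cv2.INTER_CUBIC))
```

```text
[0.45944087 0.2752947  0.12976045] [-4.00917390e-04  7.14755156e-01  6.99374577e-01 -3.28575378e-04] [4.09535969e-01 2.95772717e-01 1.74598712e+00 5.77041953e-04
 1.10073295e+00 4.31026226e-01]
```

View pics/g1.png

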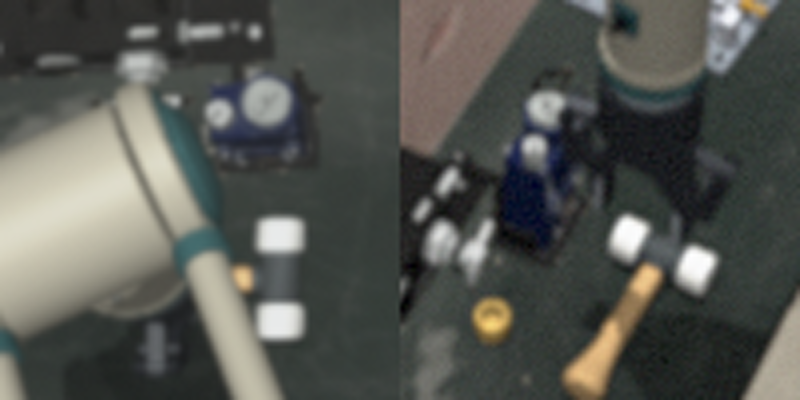

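The gripper is above the handle, with the mallet at scene crop (655,255) and clear of the blue regulator. Descending.

>>> apply_moves(steps=[0, -0.1, -4, 0, 0, -0.1, -8, 0, 0, -0.1, -10, 0, 0, -0.1, -11.3, 0, 0, -0.1, -12.2, 0, 0, -0.1, -12.3, 0, 0, -0.1, -12.3, 0])

```text
clock: 2.7
position: [0.459, 0.2707, 0.0086]
ee_rot: [0.0, 0.716, 0.698, -0.0]
contact_force: [0.1, 0.5, 0.9]
width: 0.0552
gripper_force: 0.0
```

>>> apply_moves(steps=[0, 0, 0, 0, 0, 0, 0, 0, 0, 0, 0, 0, 0, 0, 0, 0, 0, 0, 0, 0, 0, 0, 0, 0], jaw=255, newtons=110)

```text
clock: 3.2
position: [0.4597, 0.2719, 0.0096]
ee_rot: [0.0, 0.716, 0.698, 0.001]
contact_force: [-1.1, -1.1, 5.9]
width: 0.015
gripper_force: 107.7
```

>>> apply_moves(steps=[0, 0, 1, 0, 0, 0, 3, 0, 0, 0, 6, 0, 0, 0, 9, 0, 0, 0, 11, 0, 0, 0, 11, 0])

```text
clock: 3.7
position: [0.4618, 0.2731, 0.1231]
ee_rot: [0.002, 0.716, 0.698, 0.005]
contact_force: [1.0, -0.3, -2.8]
width: 0.0155
gripper_force: 108.2
```

>>> apply_moves(steps=[1, -3, 0, 0, 2, -7, 0, -1, 3, -11, 0, -2, 4, -15, 0, -3.2, 5, -18, 0, -3.2, 5.2, -20.5, 0, -3.2, 5.2, -21.5, 0, -3.2, 5.2, -21.5, 0, -3.2])

```text
clock: 4.37
position: [0.5101, 0.0547, 0.117]
ee_rot: [-0.001, 0.736, 0.677, -0.001]
contact_force: [-0.5, 0.1, -3.7]
width: 0.0154
gripper_force: 108.1
```

Run:
```python
from rig import *
import cv2
s=get_state();print(s['position'],s['ee_rot'],s['contact_force'],s['moment'],s['width'])
A=cv2.cvtColor(get_image("top"),cv2.COLOR_RGB2BGR); B=cv2.cvtColor(get_image("scene"),cv2.COLOR_RGB2BGR)
cv2.imwrite("pics/g2.png",cv2.resize(cv2.hconcat([A[160:280,290:430],B[130:250,300:440]]),None,fx=2.85,fy=2.85,interpolation=cv2.INTER_CUBIC))
```

```text
[0.51005402 0.05466891 0.11701854] [-6.89138333e-04  7.36262598e-01  6.76694705e-01 -1.09030868e-03] [-0.47431489  0.09633382 -3.74038779] [0.08983088 0.04532335 0.02035902] 0.01538809415658445
```

View pics/g2.png

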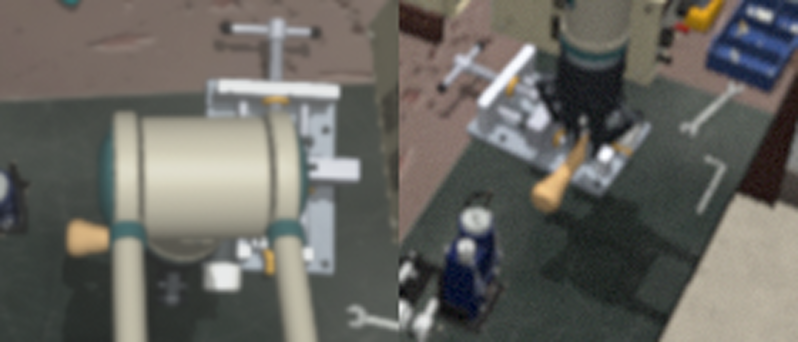

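Run:
```python
from rig import *
from h import *
c=calibration("top");s=calibration("scene")
T=np.array([.5101,.0547,.117]);a=np.radians(-4.83)
ex=np.array([np.cos(a),np.sin(a),0]);ey=np.array([-np.sin(a),np.cos(a),0]);dz=np.array([0,0,.0074])
H=T-.0528*ey+dz
for n,P in(("nearface",H-.042*ex),("butt",H+.145*ey)):
    u,v=proj(c,P);u2,v2=proj(s,P);print(n,(u-290)*2.85,(v-160)*2.85,(u2-300)*2.85+399,(v2-130)*2.85)
```

```text
nearface 220.77609367239776 291.1468393929571 635.5424470452497 134.42238923772717
butt 66.33593707273545 238.43180852710867 541.9961002694167 199.80561587764964
```

The held mallet lies where predicted (near face at crop (222,290), butt at (66,238)), so it is level in the grip. Lowering to strike height.

>>> apply_moves(steps=[0, 0, -2, 0, 0, 0, -4, 0, 0, 0, -5.4, 0, 0, 0, -5.9, 0, 0.8, -0.1, -6, 0, 1.5, -0.1, -6, 0, 2, -0.1, -6, 0, 2, -0.1, -6, 0])

```text
clock: 5.13
position: [0.5343, 0.0559, 0.0593]
ee_rot: [0.002, 0.735, 0.678, 0.002]
contact_force: [0.4, -0.3, -2.0]
width: 0.0152
gripper_force: 108.1
```

>>> apply_moves(steps=[0.1, 0, -0.2, 0, 0.2, 0, -0.3, 0, 0.3, 0, -0.3, 0, 0.3, 0, -0.3, 0])

```text
clock: 5.47
position: [0.534, 0.0556, 0.0551]
ee_rot: [0.0, 0.735, 0.678, 0.0]
contact_force: [0.6, 0.4, -2.4]
width: 0.0152
gripper_force: 108.1
```

Run:
```python
from rig import *
for i in range(3):
    s=get_state();print(s['clock'],s['position'].round(4),s['contact_force'].round(2),s['moment'].round(3)); get_image("top")
```

```text
5.4667 [0.534  0.0556 0.0551] [ 0.56  0.35 -2.37] [ 0.07  -0.037  0.038]
5.5167 [0.5339 0.0556 0.0552] [ 0.19  0.46 -3.07] [0.056 0.005 0.044]
5.5667 [0.5338 0.0556 0.0552] [ 0.14 -0.52 -2.79] [ 0.073 -0.01  -0.005]
```

>>> apply_moves(steps=[0.1, 0, 0, 0, 0.2, 0, 0, 0, 0.3, 0, 0, 0, 0.4, 0, 0, 0, 0.5, 0, 0, 0, 0.5, 0, 0, 0])

```text
clock: 6.12
position: [0.5394, 0.0557, 0.0551]
ee_rot: [0.0, 0.735, 0.678, 0.0]
contact_force: [1.0, -1.1, -2.5]
width: 0.0153
gripper_force: 108.1
```

>>> apply_moves(steps=[0.05, 0, 0, 0, 0.1, 0, 0, 0, 0.15, 0, 0, 0, 0.2, 0, 0, 0, 0.2, 0, 0, 0])

```text
clock: 6.53
position: [0.5411, 0.0557, 0.0551]
ee_rot: [0.0, 0.735, 0.678, 0.0]
contact_force: [-0.1, -0.2, -3.1]
width: 0.0154
gripper_force: 108.0
```

>>> apply_moves(steps=[0.06, 0, 0, 0, 0.12, 0, 0, 0, 0.15, 0, 0, 0, 0.15, 0, 0, 0])

```text
clock: 6.87
position: [0.5425, 0.0557, 0.0551]
ee_rot: [-0.0, 0.735, 0.678, -0.0]
contact_force: [0.2, -0.2, -2.3]
width: 0.0149
gripper_force: 108.1
```

>>> apply_moves(steps=[0.06, 0, 0, 0, 0.12, 0, 0, 0, 0.15, 0, 0, 0, 0.15, 0, 0, 0])

```text
clock: 7.2
position: [0.5429, 0.0558, 0.0549]
ee_rot: [-0.001, 0.735, 0.678, -0.001]
contact_force: [-1.7, 0.6, -1.5]
width: 0.0154
gripper_force: 108.3
```

>>> apply_moves(steps=[0.06, 0, 0, 0, 0.12, 0, 0, 0, 0.15, 0, 0, 0, 0.15, 0, 0, 0])

```text
clock: 7.53
position: [0.5433, 0.056, 0.0548]
ee_rot: [-0.002, 0.735, 0.678, -0.002]
contact_force: [-5.2, 1.2, 0.3]
width: 0.0149
gripper_force: 108.6
```

>>> apply_moves(steps=[0.04, 0, 0, 0, 0.08, 0, 0, 0, 0.1, 0, 0, 0, 0.1, 0, 0, 0])

```text
clock: 7.87
position: [0.5434, 0.056, 0.0547]
ee_rot: [-0.002, 0.735, 0.678, -0.002]
contact_force: [-7.4, 1.0, 2.0]
width: 0.0156
gripper_force: 108.8
```

>>> apply_moves(steps=[0.06, 0, 0, 0, 0.12, 0, 0, 0, 0.18, 0, 0, 0, 0.24, 0, 0, 0, 0.24, 0, 0, 0])

```text
clock: 8.28
position: [0.5448, 0.0562, 0.0546]
ee_rot: [-0.003, 0.736, 0.677, -0.003]
contact_force: [-9.5, 1.1, 2.3]
width: 0.0153
gripper_force: 109.0
```

>>> apply_moves(steps=[0.06, 0, 0, 0, 0.12, 0, 0, 0, 0.12, 0, 0, 0])

```text
clock: 8.53
position: [0.5459, 0.0562, 0.0545]
ee_rot: [-0.003, 0.736, 0.677, -0.003]
contact_force: [-9.6, 1.4, 2.9]
width: 0.0153
gripper_force: 109.0
```

>>> apply_moves(steps=[-0.5, 0, 0, 0, -1.5, 0, 0, 0, -2, -3, 0, 0, -2.4, -6.5, 0, 0, -2.8, -10, 0, 0, -2.9, -12.2, 0, 0, -2.9, -12.4, 0, 0, -2.9, -12.4, 0, 0])

```text
clock: 9.2
position: [0.5219, -0.0699, 0.0554]
ee_rot: [0.001, 0.736, 0.677, 0.001]
contact_force: [-0.2, 0.2, -3.7]
width: 0.0153
gripper_force: 108.1
```

>>> apply_moves(steps=[0.3, 0, 0, 0, 0.6, 0, 0, 0, 0.9, 0, 0, 0, 1.05, 0, 0, 0, 1.15, 0, 0, 0, 1.25, 0, 0, 0, 1.35, 0, 0, 0, 1.45, 0, 0, 0])

```text
clock: 9.87
position: [0.5319, -0.0671, 0.0546]
ee_rot: [-0.003, 0.735, 0.678, -0.002]
contact_force: [-8.6, 0.9, 3.4]
width: 0.0154
gripper_force: 109.0
```

>>> apply_moves(steps=[0.08, 0, 0, 0, 0.16, 0, 0, 0, 0.24, 0, 0, 0, 0.24, 0, 0, 0])

```text
clock: 10.2
position: [0.5338, -0.0675, 0.0546]
ee_rot: [-0.003, 0.735, 0.678, -0.003]
contact_force: [-9.4, -0.5, 3.4]
width: 0.0154
gripper_force: 109.0
```

>>> apply_moves(steps=[0.08, 0, 0, 0, 0.16, 0, 0, 0, 0.24, 0, 0, 0, 0.3, 0, 0, 0, 0.3, 0, 0, 0])

```text
clock: 10.62
position: [0.5363, -0.0679, 0.0546]
ee_rot: [-0.003, 0.735, 0.678, -0.003]
contact_force: [-10.0, -2.9, 4.0]
width: 0.0152
gripper_force: 109.1
```

>>> apply_moves(steps=[0.07, 0, 0, 0, 0.14, 0, 0, 0, 0.15, 0, 0, 0])

```text
clock: 10.87
position: [0.5377, -0.0681, 0.0546]
ee_rot: [-0.003, 0.735, 0.678, -0.004]
contact_force: [-11.0, -2.6, 5.3]
width: 0.0154
gripper_force: 109.2
```

>>> apply_moves(steps=[-0.8, 0, 0, 0, -1.6, 0.3, 0, 0, -1.6, 3.5, 0, 0, -1.3, 7.4, 0, 0, -1.0, 11, 0, 0, -0.8, 12.4, 0, 0, -0.6, 12.4, 0, 0, -0.4, 12.4, 0, 0])

```text
clock: 11.53
position: [0.5389, 0.0568, 0.0552]
ee_rot: [0.001, 0.734, 0.679, 0.0]
contact_force: [-0.1, -0.8, -2.2]
width: 0.0153
gripper_force: 108.1
```

>>> apply_moves(steps=[0.15, 0, 0, 0, 0.27, 0, 0, 0, 0.37, 0, 0, 0, 0.47, 0, 0, 0, 0.57, 0, 0, 0, 0.67, 0, 0, 0, 0.77, 0, 0, 0, 0.85, 0, 0, 0])

```text
clock: 12.2
position: [0.5435, 0.0551, 0.0547]
ee_rot: [-0.002, 0.736, 0.677, -0.003]
contact_force: [-8.0, -1.7, 2.1]
width: 0.0151
gripper_force: 109.0
```

>>> apply_moves(steps=[0.08, 0, 0, 0, 0.16, 0, 0, 0, 0.24, 0, 0, 0, 0.32, 0, 0, 0, 0.36, 0, 0, 0])

```text
clock: 12.62
position: [0.5467, 0.0552, 0.0547]
ee_rot: [-0.002, 0.736, 0.677, -0.003]
contact_force: [-8.1, -1.7, 2.2]
width: 0.0153
gripper_force: 109.0
```

>>> apply_moves(steps=[0.08, 0, 0, 0, 0.16, 0, 0, 0, 0.24, 0, 0, 0, 0.3, 0, 0, 0])

```text
clock: 12.95
position: [0.5489, 0.0554, 0.0545]
ee_rot: [-0.003, 0.736, 0.677, -0.003]
contact_force: [-10.0, -0.9, 2.0]
width: 0.0151
gripper_force: 109.1
```

>>> apply_moves(steps=[0.08, 0, 0, 0, 0.16, 0, 0, 0, 0.2, 0, 0, 0])

```text
clock: 13.2
position: [0.5507, 0.0555, 0.0544]
ee_rot: [-0.003, 0.736, 0.677, -0.004]
contact_force: [-9.9, 0.3, 3.3]
width: 0.0153
gripper_force: 109.1
```

>>> apply_moves(steps=[-0.8, 0, 0, 0, -1.6, -0.3, 0, 0, -2, -3.5, 0, 0, -2.3, -7.4, 0, 0, -2.4, -11, 0, 0, -2.2, -12.4, 0, 0, -2, -12.4, 0, 0, -1.9, -12.4, 0, 0])

```text
clock: 13.87
position: [0.5353, -0.0696, 0.0548]
ee_rot: [-0.001, 0.736, 0.677, -0.001]
contact_force: [-4.1, -1.4, -2.8]
width: 0.0155
gripper_force: 108.3
```

>>> apply_moves(steps=[0.15, 0, 0, 0, 0.25, 0, 0, 0, 0.35, 0, 0, 0, 0.45, 0, 0, 0, 0.55, 0, 0, 0, 0.63, 0, 0, 0, 0.7, 0, 0, 0])

```text
clock: 14.45
position: [0.5384, -0.0676, 0.054]
ee_rot: [-0.003, 0.735, 0.678, -0.004]
contact_force: [-10.7, -5.6, 1.1]
width: 0.0155
gripper_force: 108.8
```

>>> apply_moves(steps=[0.08, 0, 0, 0, 0.16, 0, 0, 0, 0.24, 0, 0, 0, 0.3, 0, 0, 0, 0.3, 0, 0, 0])

```text
clock: 14.87
position: [0.5409, -0.0679, 0.0539]
ee_rot: [-0.004, 0.735, 0.678, -0.004]
contact_force: [-11.3, -5.8, -1.5]
width: 0.0153
gripper_force: 108.9
```

>>> apply_moves(steps=[0.07, 0, 0, 0, 0.14, 0, 0, 0, 0.16, 0, 0, 0])

```text
clock: 15.12
position: [0.5423, -0.0682, 0.0539]
ee_rot: [-0.004, 0.735, 0.678, -0.005]
contact_force: [-11.8, -7.1, 0.2]
width: 0.0152
gripper_force: 108.9
```

>>> apply_moves(steps=[-0.8, 0, 0, 0, -1.8, 0.3, 0.1, 0, -1.9, 3.5, 0.1, 0, -1.6, 7.4, 0.1, 0, -1.3, 11, 0.1, 0, -1.0, 12.4, 0.1, 0, -0.7, 12.4, 0.1, 0, -0.6, 12.4, 0.1, 0])

```text
clock: 15.78
position: [0.543, 0.0575, 0.0565]
ee_rot: [0.001, 0.734, 0.679, 0.001]
contact_force: [-0.4, 0.0, -2.8]
width: 0.0151
gripper_force: 108.3
```

>>> apply_moves(steps=[0.2, 0, 0, 0, 0.32, 0, 0, 0, 0.42, 0, 0, 0, 0.52, 0, 0, 0, 0.62, 0, 0, 0, 0.72, 0, 0, 0, 0.82, 0, 0, 0, 0.9, 0, 0, 0])

```text
clock: 16.45
position: [0.5482, 0.0552, 0.0557]
ee_rot: [-0.002, 0.735, 0.678, -0.002]
contact_force: [-7.6, -1.1, 1.9]
width: 0.0153
gripper_force: 109.1
```

>>> apply_moves(steps=[0.08, 0, 0, 0, 0.16, 0, 0, 0, 0.24, 0, 0, 0, 0.32, 0, 0, 0, 0.4, 0, 0, 0])

```text
clock: 16.87
position: [0.5513, 0.0553, 0.0557]
ee_rot: [-0.003, 0.736, 0.678, -0.003]
contact_force: [-8.8, -0.9, 2.3]
width: 0.0151
gripper_force: 109.1
```

>>> apply_moves(steps=[0.08, 0, 0, 0, 0.16, 0, 0, 0, 0.24, 0, 0, 0, 0.32, 0, 0, 0])

```text
clock: 17.2
position: [0.5536, 0.0555, 0.0555]
ee_rot: [-0.003, 0.736, 0.677, -0.004]
contact_force: [-9.5, -0.4, 3.8]
width: 0.0154
gripper_force: 109.2
```

>>> apply_moves(steps=[0.08, 0, 0, 0, 0.16, 0, 0, 0, 0.2, 0, 0, 0])

```text
clock: 17.45
position: [0.5555, 0.0556, 0.0555]
ee_rot: [-0.003, 0.736, 0.677, -0.004]
contact_force: [-9.1, -0.2, 2.9]
width: 0.0158
gripper_force: 109.3
```

>>> apply_moves(steps=[-0.8, 0, 0, 0, -1.8, -0.3, 0, 0, -2.3, -3.5, 0, 0, -2.7, -7.4, 0, 0, -2.9, -11, 0, 0, -2.7, -12.2, 0, 0, -2.4, -12.2, 0, 0, -2.2, -12.2, 0, 0])

```text
clock: 18.12
position: [0.539, -0.067, 0.0563]
ee_rot: [0.0, 0.736, 0.677, 0.001]
contact_force: [-0.7, 0.7, -3.7]
width: 0.0152
gripper_force: 108.2
```

>>> apply_moves(steps=[0.15, 0, 0, 0, 0.28, 0, 0, 0, 0.38, 0, 0, 0, 0.48, 0, 0, 0, 0.58, 0, 0, 0, 0.68, 0, 0, 0, 0.78, 0, 0, 0])

```text
clock: 18.7
position: [0.5418, -0.0653, 0.0554]
ee_rot: [-0.003, 0.735, 0.678, -0.003]
contact_force: [-10.1, -2.3, 2.0]
width: 0.0155
gripper_force: 109.2
```

>>> apply_moves(steps=[0.08, 0, 0, 0, 0.16, 0, 0, 0, 0.24, 0, 0, 0, 0.3, 0, 0, 0, 0.3, 0, 0, 0])

```text
clock: 19.12
position: [0.5441, -0.0657, 0.0554]
ee_rot: [-0.003, 0.735, 0.678, -0.004]
contact_force: [-10.4, -4.2, 2.1]
width: 0.0152
gripper_force: 109.3
```

>>> apply_moves(steps=[0.08, 0, 0, 0, 0.16, 0, 0, 0, 0.24, 0, 0, 0, 0.24, 0, 0, 0])

```text
clock: 19.45
position: [0.5461, -0.066, 0.0553]
ee_rot: [-0.004, 0.735, 0.678, -0.004]
contact_force: [-11.4, -4.4, 1.7]
width: 0.0157
gripper_force: 109.3
```

>>> apply_moves(steps=[-0.8, 0, 0, 0, -1.8, 0.3, 0, 0, -1.9, 3.5, 0, 0, -1.6, 7.4, 0, 0, -1.2, 11, 0, 0, -0.8, 12.2, 0, 0, -0.5, 12.2, 0, 0, -0.3, 12.2, 0, 0])

```text
clock: 20.12
position: [0.5492, 0.0569, 0.0563]
ee_rot: [0.001, 0.734, 0.679, 0.001]
contact_force: [0.4, -0.5, -3.8]
width: 0.0155
gripper_force: 108.3
```

>>> apply_moves(steps=[0.2, 0, 0, 0, 0.32, 0, 0, 0, 0.42, 0, 0, 0, 0.52, 0, 0, 0, 0.62, 0, 0, 0, 0.72, 0, 0, 0, 0.82, 0, 0, 0, 0.9, 0, 0, 0])

```text
clock: 20.78
position: [0.554, 0.0552, 0.0557]
ee_rot: [-0.002, 0.736, 0.677, -0.003]
contact_force: [-7.8, -1.1, 2.3]
width: 0.0153
gripper_force: 109.1
```

>>> apply_moves(steps=[0.08, 0, 0, 0, 0.16, 0, 0, 0, 0.24, 0, 0, 0, 0.32, 0, 0, 0, 0.32, 0, 0, 0])

```text
clock: 21.2
position: [0.5567, 0.0553, 0.0556]
ee_rot: [-0.003, 0.736, 0.677, -0.003]
contact_force: [-9.4, 0.7, 2.5]
width: 0.0155
gripper_force: 109.1
```

>>> apply_moves(steps=[0.08, 0, 0, 0, 0.16, 0, 0, 0, 0.22, 0, 0, 0])

```text
clock: 21.45
position: [0.5582, 0.0554, 0.0555]
ee_rot: [-0.003, 0.736, 0.677, -0.003]
contact_force: [-9.4, -0.2, 2.8]
width: 0.0153
gripper_force: 109.3
```

>>> apply_moves(steps=[-0.8, 0, 0, 0, -1.8, -0.3, 0, 0, -2.3, -3.5, 0, 0, -2.7, -7.4, 0, 0, -2.9, -11, 0, 0, -2.7, -12.2, 0, 0, -2.3, -12.2, 0, 0, -2.0, -12.2, 0, 0])

```text
clock: 22.12
position: [0.5436, -0.0671, 0.0563]
ee_rot: [0.0, 0.736, 0.677, 0.001]
contact_force: [0.1, -0.4, -2.9]
width: 0.0155
gripper_force: 108.2
```

>>> apply_moves(steps=[0.15, 0, 0, 0, 0.28, 0, 0, 0, 0.38, 0, 0, 0, 0.48, 0, 0, 0, 0.58, 0, 0, 0, 0.68, 0, 0, 0, 0.78, 0, 0, 0])

```text
clock: 22.7
position: [0.5461, -0.0653, 0.0553]
ee_rot: [-0.003, 0.735, 0.678, -0.004]
contact_force: [-10.0, -3.9, 2.2]
width: 0.0152
gripper_force: 109.2
```

>>> apply_moves(steps=[0.08, 0, 0, 0, 0.16, 0, 0, 0, 0.24, 0, 0, 0, 0.24, 0, 0, 0])

```text
clock: 23.03
position: [0.5477, -0.0656, 0.0553]
ee_rot: [-0.004, 0.735, 0.678, -0.004]
contact_force: [-10.7, -3.7, 2.6]
width: 0.0155
gripper_force: 109.3
```

>>> apply_moves(steps=[0.07, 0, 0, 0, 0.14, 0, 0, 0, 0.14, 0, 0, 0])

```text
clock: 23.28
position: [0.5479, -0.0655, 0.0553]
ee_rot: [-0.005, 0.735, 0.678, -0.005]
contact_force: [-13.5, -4.3, 4.4]
width: 0.0154
gripper_force: 109.6
```

>>> apply_moves(steps=[0.06, 0, 0, 0, 0.1, 0, 0, 0, 0.1, 0, 0, 0])

```text
clock: 23.53
position: [0.548, -0.0655, 0.0552]
ee_rot: [-0.005, 0.735, 0.678, -0.006]
contact_force: [-15.3, -5.3, 4.8]
width: 0.0155
gripper_force: 109.8
```

>>> apply_moves(steps=[-0.8, 0, 0, 0, -1.8, 0.3, 0, 0, -1.9, 3.5, 0, 0, -1.6, 7.4, 0, 0, -1.2, 11, 0, 0, -0.8, 12.2, 0, 0, -0.5, 12.2, 0, 0, -0.3, 12.2, 0, 0])

```text
clock: 24.2
position: [0.5533, 0.057, 0.0563]
ee_rot: [0.001, 0.734, 0.679, 0.001]
contact_force: [0.8, -0.5, -2.2]
width: 0.0155
gripper_force: 108.3
```

>>> apply_moves(steps=[0.2, 0, 0, 0, 0.32, 0, 0, 0, 0.42, 0, 0, 0, 0.52, 0, 0, 0, 0.62, 0, 0, 0, 0.72, 0, 0, 0, 0.82, 0, 0, 0, 0.85, 0, 0, 0])

```text
clock: 24.87
position: [0.5574, 0.0552, 0.0557]
ee_rot: [-0.002, 0.736, 0.677, -0.003]
contact_force: [-7.3, 0.1, 2.2]
width: 0.0158
gripper_force: 109.2
```

>>> apply_moves(steps=[0.07, 0, 0, 0, 0.14, 0, 0, 0, 0.14, 0, 0, 0])

```text
clock: 25.12
position: [0.5582, 0.0553, 0.0556]
ee_rot: [-0.003, 0.736, 0.677, -0.003]
contact_force: [-9.3, -0.5, 2.1]
width: 0.0155
gripper_force: 109.3
```

>>> apply_moves(steps=[0.07, 0, 0, 0, 0.14, 0, 0, 0, 0.14, 0, 0, 0])

```text
clock: 25.37
position: [0.5584, 0.0554, 0.0555]
ee_rot: [-0.004, 0.736, 0.677, -0.004]
contact_force: [-11.1, 0.4, 3.7]
width: 0.0152
gripper_force: 109.5
```

>>> apply_moves(steps=[0.06, 0, 0, 0, 0.12, 0, 0, 0, 0.12, 0, 0, 0])

```text
clock: 25.62
position: [0.5586, 0.0555, 0.0554]
ee_rot: [-0.004, 0.736, 0.677, -0.005]
contact_force: [-12.1, 0.8, 4.8]
width: 0.0153
gripper_force: 109.7
```

>>> apply_moves(steps=[-1, 0, 0, 0, -3, 0, 0, 0, -5, 0, 2, 0, -7, 2, 5, 0, -9, 5, 6, 0, -10, 8, 6, 1, -10.3, 12, 6, 2, -10.3, 15.5, 6, 3.2])

```text
clock: 26.28
position: [0.4618, 0.2121, 0.1171]
ee_rot: [0.001, 0.716, 0.698, 0.002]
contact_force: [1.0, -0.5, -2.8]
width: 0.0151
gripper_force: 108.6
```

Run:
```python
from rig import *
import cv2
s=get_state();print(s['position'],s['ee_rot'],s['contact_force'],s['moment'])
A=cv2.cvtColor(get_image("top"),cv2.COLOR_RGB2BGR)
cv2.imwrite("pics/g3.png",cv2.resize(A[178:308,228:428],None,fx=4,fy=4,interpolation=cv2.INTER_CUBIC))
```

```text
[0.46176516 0.212062   0.11705215] [6.49433094e-04 7.15998656e-01 6.98099743e-01 1.50069026e-03] [ 1.01836238 -0.51492469 -2.79174284] [ 0.09582405 -0.09342479 -0.01100974]
```

View pics/g3.png

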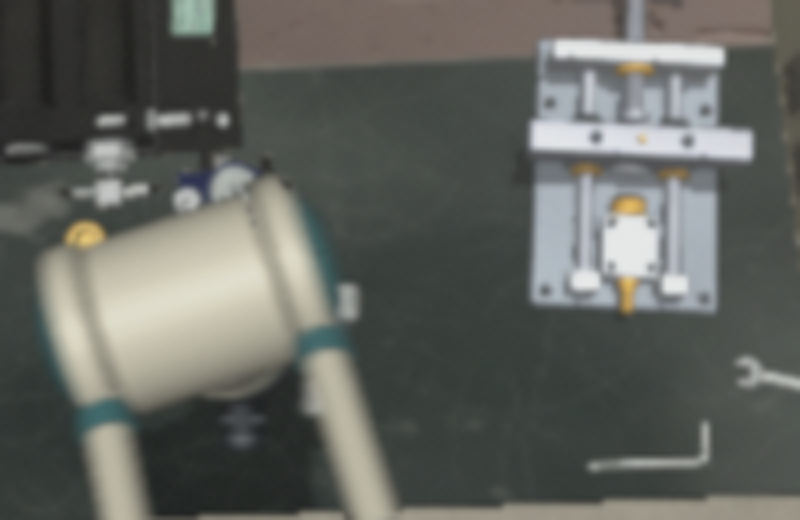

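The crosshead now lies square at crop (530,137) to (752,145), with the dark collars hidden behind it. I'll check the travel of each end by image alignment.

Run:
```python
import cv2,numpy as np
from rig import calibration
from h import *
c=calibration("top")
a=cv2.cvtColor(cv2.imread("pics/crop1.png"),6);b=cv2.cvtColor(cv2.imread("pics/g3.png"),6)
for n,x0,x1,y0,y1,u in(("L",526,580,136,184,553),("R",690,758,144,190,724)):
    r=cv2.matchTemplate(b[y0-45:y1+10,x0-4:x1+4],a[y0:y1,x0:x1],cv2.TM_CCOEFF_NORMED);_,m,_,p=cv2.minMaxLoc(r)
    dy=45-p[1]; P=[unproj(c,228+u/4,178+v/4,.084) for v in(160,160-dy)];print(n,m,dy,p[0]-4,(P[1]-P[0])[:2]*1e3)
```

```text
L 0.9968881011009216 20 0 [14.19341467 -0.86700581]
R 0.9951372146606445 21 0 [14.89311103 -1.25503741]
```

Both ends moved about the same distance and the crosshead is square. Each end hit a hard stop above its sliding force, with no 3 mm lead, so both are on their collars. Laying the mallet down.

>>> apply_moves(steps=[0, 3, -2, 0, 0, 6, -5, 0, 0, 6, -8, 0, 0, 6, -9.6, 0, 0, 6, -10.2, 0, 0, 6, -10.5, 0, 0, 6, -10.6, 0, 0, 6, -10.6, 0])

```text
clock: 27.0
position: [0.4634, 0.2707, 0.0111]
ee_rot: [0.001, 0.716, 0.698, 0.001]
contact_force: [0.8, -0.2, -2.8]
width: 0.0154
gripper_force: 108.3
```

>>> apply_moves(steps=[0, 0, -0.05, 0, 0, 0, -0.1, 0, 0, 0, -0.15, 0, 0, 0, -0.15, 0])

```text
clock: 27.33
position: [0.463, 0.2708, 0.0096]
ee_rot: [0.001, 0.716, 0.698, 0.001]
contact_force: [0.2, 0.2, 2.2]
width: 0.0152
gripper_force: 109.2
```

>>> apply_moves(steps=[0, 0, -0.05, 0, 0, 0, -0.1, 0, 0, 0, -0.1, 0, 0, 0, -0.1, 0])

```text
clock: 27.67
position: [0.463, 0.2708, 0.0095]
ee_rot: [0.001, 0.716, 0.698, 0.001]
contact_force: [-2.0, -1.9, 9.7]
width: 0.0152
gripper_force: 110.3
```

On the desk. Release to a partial opening and rise.

>>> apply_moves(steps=[0, 0, 0.1, 0, 0, 0, 0.1, 0, 0, 0, 0.1, 0, 0, 0, 0.1, 0, 0, 0, 0.1, 0, 0, 0, 0.1, 0], jaw=90)

```text
clock: 28.17
position: [0.462, 0.2707, 0.0084]
ee_rot: [-0.0, 0.716, 0.698, -0.0]
contact_force: [-0.2, 0.6, -0.2]
width: 0.0554
gripper_force: 0.0
```

>>> apply_moves(steps=[0, 0, 1, 0, 0, 0, 3, 0, 0, 0, 6, 0, 0, 0, 9, 0, 0, 0, 12, 0, 0, 0, 15, 0, -4, -3, 17, 0, -8, -6, 18, 0])

```text
clock: 28.83
position: [0.4011, 0.224, 0.1868]
ee_rot: [0.001, 0.716, 0.698, 0.003]
contact_force: [0.1, -0.6, 1.0]
width: 0.0555
gripper_force: 0.0
```

>>> apply_moves(steps=[-2, -4, 0, 0, -4, -8, 0, 0, -6, -12, 0, 0, -8, -16, 0, 0, -10, -20, 0, 0, -10, -20, 0, 0])

```text
clock: 29.33
position: [0.2954, 0.0204, 0.184]
ee_rot: [0.0, 0.717, 0.697, -0.001]
contact_force: [0.2, 1.0, 0.3]
width: 0.0553
gripper_force: 0.0
```

Run:
```python
from rig import *
import cv2
A=cv2.cvtColor(get_image("top"),cv2.COLOR_RGB2BGR);B=cv2.cvtColor(get_image("scene"),cv2.COLOR_RGB2BGR)
print(get_state()['position'])
cv2.imwrite("pics/g4.png",cv2.resize(cv2.hconcat([A[178:308,228:428],B[130:260,250:450]]),None,fx=2,fy=2,interpolation=cv2.INTER_CUBIC))
```

```text
[0.29725719 0.02152634 0.18424956]
```

View pics/g4.png

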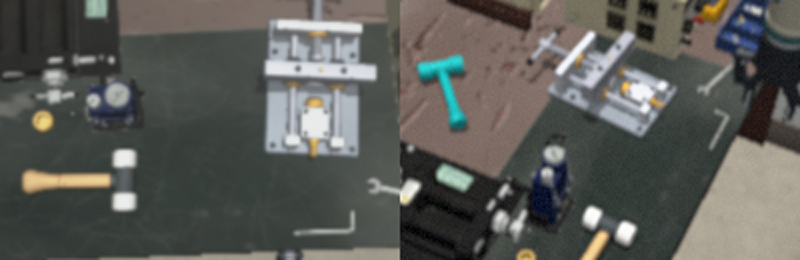

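The mallet lies flat with its head at crop (124,180), the crosshead is back and square, and the hex key, spanner and fitting have not moved.

```bash
python3 -c "
from rig import *
print(sign_off())"
```

```text
the job is handed in; nothing more can be done
None
```

The job is handed in: force feedback and images show both ends of the crosshead against their stop collars, the mallet lies flat on the desk, and the hex key, spanner and fitting look unmoved (I did not check the thread tape in the final picture); the highest push I read was about 16–18 N, near the 18 N limit, and sign-off gave no verdict.

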